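# Refit the slotted wing knob on the label feeder's drive shaft

## Robot

A 6-joint arm with a two-finger parallel gripper is mounted at the origin on the work surface. World frame = base frame: x ahead of the robot, y to its left, z up, the work surface at z = 0. Lengths are in m, angles in degrees, forces in N, time in s.
With the tool pointing down it reaches from about 0.35 to 0.775 m from the base axis. Payload 7.3 kg.
Tool frame: the origin (TCP) lies at the very end of the fingers, on their centre line; the grasp point (between the pads) lies 19 mm behind it (grasp_offset is the distance from the TCP to the grasp point, in m); z points along the fingers, y is the line along which they close (so a half turn about z gives the same grasp; the last joint's range is limited). The gripper opens to 92 mm and grips with 3 to 60 N. Pads are 19 mm wide; open, the fingers measure 130 mm over their backs; the gripper's body (75 mm by 190 mm) begins 47 mm behind the grasp point.
Start: joints at [62.968, 19.595, 87.324, -0, 73.075, -8.365], TCP at [0.168, 0.497, 0.188] pointing down, gripper open.
Joint ranges: [-145.02, 145.02], [-44.19, 115.74], [2.07, 154.8], [-57.11, 237.11], [16.16, 152.29], [-177.93, 177.93]. Speed limits (degrees/s): [147.25, 147.25, 180, 180, 180, 180].

## Interface

Orientations are given as a 3x3 rotation matrix whose columns are the frame's x, y, z axes.
In Python, from workcell import state, get_image, finish_job, grasp_offset gives the robot as it stands.
- The arm moves only by the shell command python3 -m handwheel 'ROWS'. ROWS is JSON, a list of rows, each a list of 3 entries, a list of its own where there are three numbers: the opening, from 0 (shut) to 1 (fully open), then the shift along the tool's x, y, z in cm, then the turn about the tool's z in degrees. In form: [[jaw, [tx, ty, tz], roll], ...]. A call has 1 to 5 rows; each row is the pose to reach, as a shift and turn from the pose commanded when the call began, along the tool's axes at that moment; what a row does not reach only later rows make up. A row lasts 1/8 s, in which the tool goes at most 62.5 mm and 10.7 degrees, less where a joint would pass 70% of its speed; a pose out of reach is approached as far as the arm can. A call with a gripper value outside its range is refused whole. The fingers move at their own pace and stop on an object; the grip force is fixed at half the most. Time passes only in rows, so rows that repeat a pose let the fingers close. It gives the time, the measured TCP pose, the force, the opening and the grip force at its end, in the units of the state.
- state(): the state, without advancing time (a new reading comes with each control period).
- get_image(name): name is "scene" or "top"; returns a dict with "img" (420x560x3 uint8, red, green, blue), "mtx" (3x3 intrinsics, pixels), "rvec" (rotation vector, rad) and "tvec" (3), from world to camera coordinates, as OpenCV has them. Camera axes: x right, y down, z forward; pixel columns grow to the right and rows downward; lengths in m; the calibration is good to about 2 mm. A picture is of the moment at which its call begins. There is no depth.
- finish_job(): hands the job in; it is judged then, once.
The state is a dict: "clock": time; "joint_pos": joint angles; "joint_velocities": joint speeds; "effort": joint torques, N m; "ee_pos": TCP position; "tool_rot": TCP orientation; "wrist_force": force on the tool from outside, world axes, zero at the start; "moment": the same for the moment, N m; "grip_width": finger opening in m; "grip_force": force on a finger pad.
Only numpy, scipy, OpenCV 4.12 (cv2) and the standard library are available. Lean on these libraries where they do the work, as an engineer would, in place of code of your own. Each camera call takes 0.05 s, during which the arm holds its last target. There are 200 camera calls.

## Task

The hand knob has come off the bench-top label feeder. Pick up the two-winged knob with the long slot, turn it so that its slot lines up with the flat drive shaft standing up from the feeder's deck, push it down until it sits fully home on the shaft's round collar, and only then let go. Leave the round star knob where it lies.

Things in the scene. Friction and masses are not known exactly. Their poses are not given: they have to be found in the camera images.
- wing_knob_mid (a point): centre (half-way up) of the loose two-winged black plastic knob, about 120 g, upright on the bench, z up. Hub 64 mm long (x), 40 wide (y), 45 high; slot 48 (x) by 24 mm (y) right through from top to bottom; a wing at each end, 112 mm over the wings, 22 wide, 34 high. Grip it across the flat hub sides (y). A half turn makes no difference. Home, this point is 22.5 mm above shaft_foot
- shaft_foot (a point): foot of the steel drive shaft on its axis, on top of its round collar (80 mm across) where the knob comes to rest. z up, x along the blade. Upright flat tapered blade: 38 (x) by 14 mm (y) at the foot, 32 by 8 at the top, 34 mm above the foot. The slot fits within about 5 mm and 15 degrees. It turns about z against stiff friction (0.12 N m), starting at various angles; a half turn is the same
- feeder: the grey label feeder, fixed to the bench: deck 180 (x) by 360 (y) by 50 mm high; origin on the bench right under the shaft, z up. Deck edges 90 mm from the shaft on three sides; collar top 56 mm above the bench. Towards -y: a label roll from 115 mm off the shaft, rising to 160 mm above the bench, and two pins 80 mm high, 119 mm from the shaft
- star_knob_mid (a point): centre (half-way up) of the other loose knob, to be left alone: black plastic, round hub with five lobes, 82 mm over all, 45 mm high, with a round 24 mm hole that does not fit the flat shaft. It may be on either side of the two-winged knob
There are look-alikes about, which are no part of the job. What is shaped like the part that bears wing_knob_mid but red or turquoise is not meant.

How it is judged (in metres and radians):
On the way:
1. the two-winged knob, still held in the fingers, is over the shaft and down to within 10 mm of home (horizontal distance between wing_knob_mid and shaft_foot below 0.012 m and z of wing_knob_mid in the frame of shaft_foot below 0.0325 m and angle between the x axis of wing_knob_mid and the x axis of shaft_foot, either way round below 0.35 rad and angle between wing_knob_mid's own z axis and vertical below 0.15 rad and contact force between the fingers and wing_knob above 1 N), for 0.1 s.
At the end, for the whole second after the job is handed in: the two-winged knob is on the drive shaft, upright (within 0.15 rad), its slot in line with the blade (within 0.35 rad), centred within 12 mm, its underside resting on the collar (within 4 mm), at rest; the star knob has not been moved by 30 mm or more (horizontal distance between wing_knob_mid and shaft_foot below 0.012 m and z of wing_knob_mid in the frame of shaft_foot below 0.0265 m and angle between the x axis of wing_knob_mid and the x axis of shaft_foot, either way round below 0.35 rad and angle between wing_knob_mid's own z axis and vertical below 0.15 rad and linear speed of wing_knob below 0.02 m/s); the robot touches nothing.
It fails at once if the star knob was moved by more than 30 mm (distance of star_knob_mid from where it was at the start of the episode above 0.03 m).
It also fails if it takes over 35 s, if anything falls off the work surface, if the arm or the gripper's body presses on something with over 40 N, if the wrist force passes 120 N, or if a joint passes its speed limit or range.

## Working session

There is one attempt and no reset: what is moved stays moved. The work goes in short steps, Python scripts to look and compute and a shell command to move; the robot and the scene stay as the last step left them, time stands still between calls to the robot, and variables do not carry over. Pictures are saved under pics/ and viewed, at most 11 in all, crops included, and the job is handed in when it is done.

```bash
mkdir -p pics; cat > h.py <<'E'
import numpy as np, cv2
from workcell import state, get_image, finish_job, grasp_offset
def ray(c,u,v,z):
    R=cv2.Rodrigues(np.array(c['rvec'],float))[0];t=np.array(c['tvec'],float).ravel()
    d=R.T@np.linalg.inv(np.array(c['mtx']))@np.array([u,v,1.]);o=-R.T@t
    return o+d*(z-o[2])/d[2]
def proj(c,p):
    return cv2.projectPoints(np.array(p,float).reshape(-1,1,3),np.array(c['rvec'],float),np.array(c['tvec'],float),np.array(c['mtx'],float),None)[0].reshape(-1,2)
def save(c,f,box=None,k=1):
    im=c['img'][:,:,::-1]
    if box: a,b,w,h=box; im=im[b:b+h,a:a+w]
    cv2.imwrite('pics/'+f,cv2.resize(im,None,fx=k,fy=k,interpolation=cv2.INTER_CUBIC))
E
python3 - <<'E'
from h import *
import pickle
t=get_image('top');s=get_image('scene');pickle.dump((t,s),open('c0.pkl','wb'))
save(t,'t0.png');save(s,'s0.png')
st=state();print(st['ee_pos'],st['tool_rot'],st['clock'],st['grip_width'])
E
```

```text
[0.16785233 0.49701433 0.18733016] [[-9.47387527e-01  3.20088296e-01 -5.97545713e-04]
 [ 3.20088803e-01  9.47386777e-01 -1.20538176e-03]
 [ 1.80278313e-04 -1.33323134e-03 -9.99999095e-01]] 0.1 0.09166647945133484
```

View pics/t0.png

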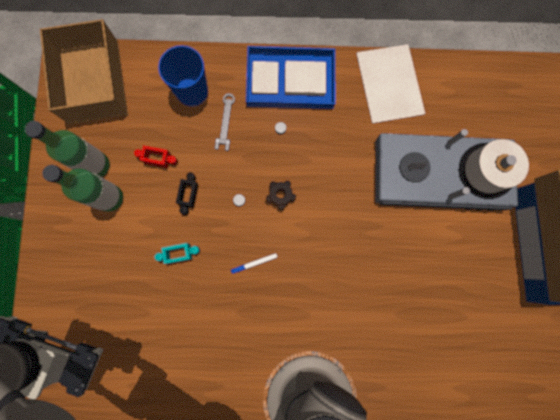

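View pics/s0.png

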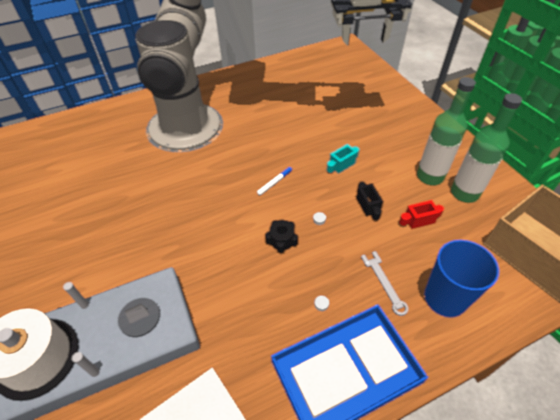

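In the top view the two-winged shapes are black at (187,194), red at (155,157) and turquoise at (177,254). The black one fits the description, since red and turquoise are excluded. The star knob is at (280,195) and the shaft at (415,167). I'll confirm in one enlarged crop.

```bash
python3 - <<'E'
from h import *
import pickle
t,s=pickle.load(open('c0.pkl','rb'))
f=lambda c,a,b,w,h,k:cv2.resize(c['img'][b:b+h,a:a+w,::-1],None,fx=k,fy=k,interpolation=cv2.INTER_CUBIC)
A=np.hstack([f(t,160,165,50,60,5*1),f(t,375,125,90,60,5)]) 
B=np.hstack([f(s,340,170,50,60,5),f(s,100,285,90,60,5)])
cv2.imwrite('pics/crop1.png',np.vstack([A,B]));print(A.shape)
E
```

```text
(300, 700, 3)
```

View pics/crop1.png

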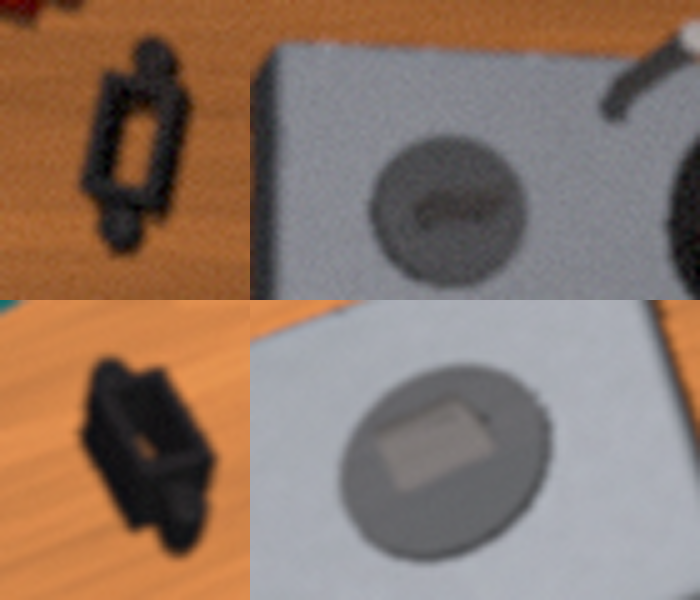

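The crop shows a black two-winged knob with a long rectangular slot at top (187,194), clearly the one meant. The collar is centred at about (414.7,167), and the blade lies nearly along the image columns, tilted slightly.

```bash
python3 - <<'E'
from h import *
import pickle
t,s=pickle.load(open('c0.pkl','rb'))
T=lambda u,v,z:ray(t,160+u/5,165+v/5,z)[:2]
yaw=lambda d:np.degrees(np.arctan2(d[1],d[0]))
# hub top corners z=.045, wing ends z~.034
c=[T(u,v,.045) for u,v in[(107,75),(187,95),(163,215),(85,190)]]
print('hub',np.mean(c,0),yaw(c[0]-c[3]),yaw(c[1]-c[2]),np.linalg.norm(c[0]-c[3]),np.linalg.norm(c[0]-c[1]))
w=[T(154,42,.03),T(122,250,.03)];print('wing',np.mean(w,0),yaw(w[0]-w[1]),np.linalg.norm(w[0]-w[1]))
g=[ray(s,340+u/5,170+v/5,.034)[:2] for u,v in[(110,57),(180,256)]];print('scene wings',np.mean(g,0),yaw(g[0]-g[1]))
# collar ellipse edges
def S(u,v,z):return ray(s,100+(u-250)/5,285+(v-300)/5,z)[:2]
print('collar top',ray(t,375+198/5,125+211/5,.056)[:2],'scene',S(447,460,.056))
a=[ray(t,375+(u-250)/5,125+v/5,z)[:2] for u,v,z in[(418,212,.075),(500,200,.075)]];print('blade top',np.mean(a,0),yaw(a[1]-a[0]))
f=[S(400,490,.056),S(495,445,.056)];q=[S(375,438,.09),S(460,400,.09)]
for e in(f,q):print('blade sc',np.mean(e,0),yaw(e[1]-e[0]),np.linalg.norm(e[1]-e[0]))
R=cv2.Rodrigues(np.array(s['rvec']))[0];print('cam',-R.T@np.ravel(s['tvec']))
p=ray(t,280,195,.045);print('star',p)
d=[ray(t,u,v,.05)[:2] for u,v in[(381,134),(377,205)]];print('deck edge',yaw(d[0]-d[1]))
E
```

```text
hub [0.50499479 0.31985798] -7.669148837812539 -8.485853656833761 0.05999205241228192 0.04207202165052406
wing [0.50677545 0.32169552] -5.792456108306177 0.10946296240390578
scene wings [0.52016205 0.31532452] 161.92964806371072
collar top [ 0.58393503 -0.26081845] scene [ 0.58892441 -0.26139226]
blade top [ 0.58177717 -0.25966714] -80.35139702776934
blade sc [ 0.59208967 -0.26181064] 93.47883179946841 0.03783254448647416
blade sc [ 0.58723337 -0.26234668] 92.43339175685124 0.032514097784806364
cam [ 1.01449168 -0.14910342  0.79579566]
star [0.50634121 0.08430624 0.045     ]
deck edge -4.287843164057944
```

```bash
python3 -m handwheel '[[1,[-37.6,-5.9,4],-11],[1,[-37.6,-5.9,4],-11],[1,[-37.6,-5.9,5],-11],[1,[-37.6,-5.9,6],-11],[1,[-37.6,-5.9,6],-11]]' && python3 -m handwheel '[[1,[0,0,0],0],[1,[0,0,0],0]]'; python3 - <<'E'
from h import *
c=get_image('scene');save(c,'s1.png',(330,110,130,130),4)
t=get_image('top');save(t,'t1.png',(130,130,120,120),4)
im=np.hstack([cv2.imread('pics/t1.png'),cv2.imread('pics/s1.png')[:480,:320*1]]);cv2.imwrite('pics/c2.png',im[:,:800])
st=state();y=st['tool_rot'][:,1];print(st['ee_pos'],np.degrees(np.arctan2(y[1],y[0])))
E
```

```text
clock: 0.72
ee_pos: [0.4375, 0.3563, 0.1424]
tool_rot: [[-0.991, 0.133, -0.0], [0.133, 0.991, 0.0], [0.0, -0.0, -1.0]]
wrist_force: [0.5, 1.2, -0.4]
grip_width: 0.0917
grip_force: 0.0
clock: 0.98
ee_pos: [0.4355, 0.3573, 0.1426]
tool_rot: [[-0.991, 0.134, -0.001], [0.134, 0.991, -0.0], [0.001, -0.0, -1.0]]
wrist_force: [-0.6, -0.1, 0.6]
grip_width: 0.0918
grip_force: 0.0
[0.43492189 0.35823247 0.14322241] 82.41397776333402
```

View pics/c2.png

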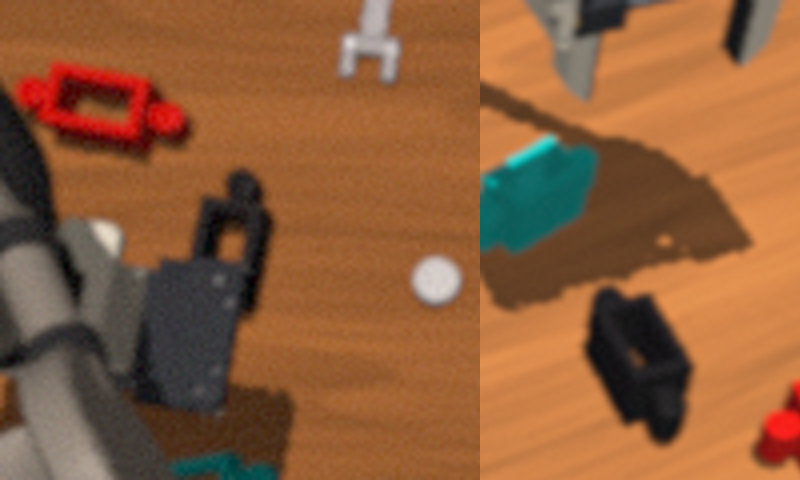

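The black knob is unobstructed below (scene crop (640,365)), and the arm stopped short of the commanded target. I'll close the gap, descend and grip.

```bash
python3 -m handwheel '[[1,[-7.5,-2.7,0],0],[1,[-7.5,-2.7,0],0],[1,[-7.5,-2.7,6],0],[1,[-7.5,-2.7,8],0],[1,[-7.5,-2.7,8],0]]'; python3 - <<'E'
from h import *
c=get_image('scene');save(c,'s2.png',(320,110,130,110),6)
st=state();y=st['tool_rot'][:,1];print(st['ee_pos'],np.degrees(np.arctan2(y[1],y[0])))
E
```

```text
clock: 1.7
ee_pos: [0.5047, 0.3212, 0.0617]
tool_rot: [[-0.991, 0.132, -0.003], [0.132, 0.991, -0.001], [0.003, -0.002, -1.0]]
wrist_force: [0.4, 0.5, -0.4]
grip_width: 0.0916
grip_force: 0.0
[0.50595348 0.32161412 0.06332065] 82.41310877158392
```

View pics/s2.png

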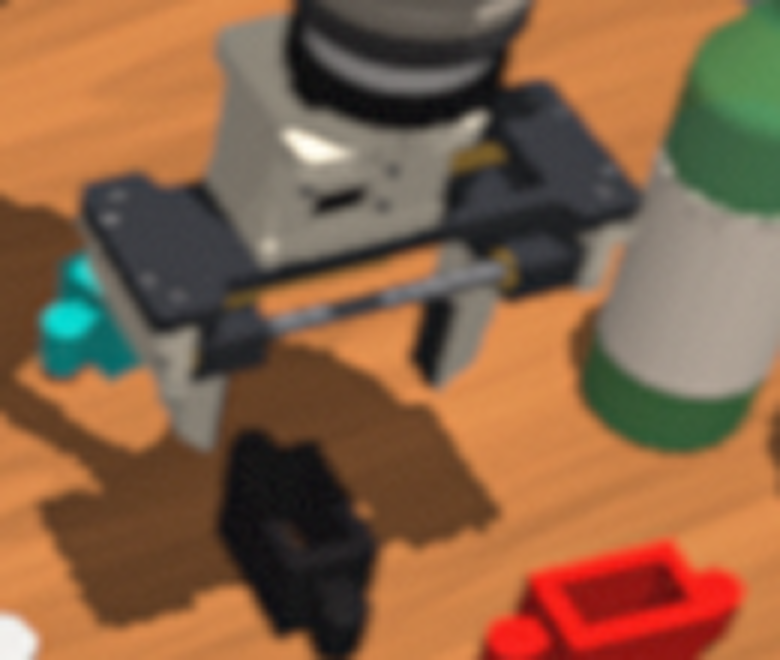

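Fingers straddle the knob's left and right sides above it; the knob (hub opening about crop (300,505)) is still upright and untouched. Checking prediction in this view.

```bash
python3 - <<'E'
from h import *
c=get_image('scene')
print((proj(c,[[.506,.321,.045]])-[320,110])*6)
for yaw in(-4,-8,-12,-16):
    a=np.radians(yaw);R=np.array([[np.cos(a),-np.sin(a)],[np.sin(a),np.cos(a)]])
    P=[np.r_[R@q+[.506,.321],z] for q,z in[((-.032,.02),.045),((.032,.02),.045),((.032,-.02),.045),((-.032,-.02),.045),((.056,0),.034),((.056,0),0)]]
    print(yaw,((proj(c,P)-[320,110])*6).round().tolist())
E
```

```text
[[289.01458138 497.19320964]]
-4 [[293.0, 431.0], [372.0, 538.0], [284.0, 567.0], [208.0, 457.0], [354.0, 613.0], [340.0, 665.0]]
-8 [[300.0, 431.0], [369.0, 542.0], [278.0, 566.0], [212.0, 454.0], [345.0, 616.0], [331.0, 667.0]]
-12 [[306.0, 433.0], [365.0, 546.0], [271.0, 565.0], [215.0, 450.0], [336.0, 618.0], [322.0, 670.0]]
-16 [[312.0, 434.0], [361.0, 549.0], [265.0, 563.0], [220.0, 447.0], [327.0, 619.0], [313.0, 671.0]]
```

```bash
python3 -m handwheel '[[1,[0,0,3],0],[1,[0,0,5.2],0],[1,[0,0,5.2],0],[1,[0,0,5.2],0],[0,[0,0,5.2],0]]' && python3 -m handwheel '[[0,[0,0,0],0],[0,[0,0,0],0],[0,[0,0,0],0],[0,[0,0,0],0],[0,[0,0,0],0]]'
```

```text
clock: 2.42
ee_pos: [0.5077, 0.3213, 0.0127]
tool_rot: [[-0.991, 0.133, 0.003], [0.133, 0.991, 0.001], [-0.002, 0.002, -1.0]]
wrist_force: [-0.1, 0.9, 0.5]
grip_width: 0.086
grip_force: 0.0
clock: 3.05
ee_pos: [0.5067, 0.3207, 0.011]
tool_rot: [[-0.991, 0.133, -0.0], [0.133, 0.991, 0.0], [0.0, -0.0, -1.0]]
wrist_force: [0.7, 0.3, 0.7]
grip_width: 0.0362
grip_force: 0.0
```

```bash
python3 -m handwheel '[[0,[0,0,0],0],[0,[0,0,0],0]]'; python3 - <<'E'
from h import *
c=get_image('scene');save(c,'s3.png',(320,110,130,110),6)
E
```

```text
clock: 3.3
ee_pos: [0.5067, 0.3207, 0.011]
tool_rot: [[-0.991, 0.133, -0.0], [0.133, 0.991, 0.0], [0.0, 0.0, -1.0]]
wrist_force: [-0.1, 0.2, 0.4]
grip_width: 0.0162
grip_force: 0.0
```

View pics/s3.png

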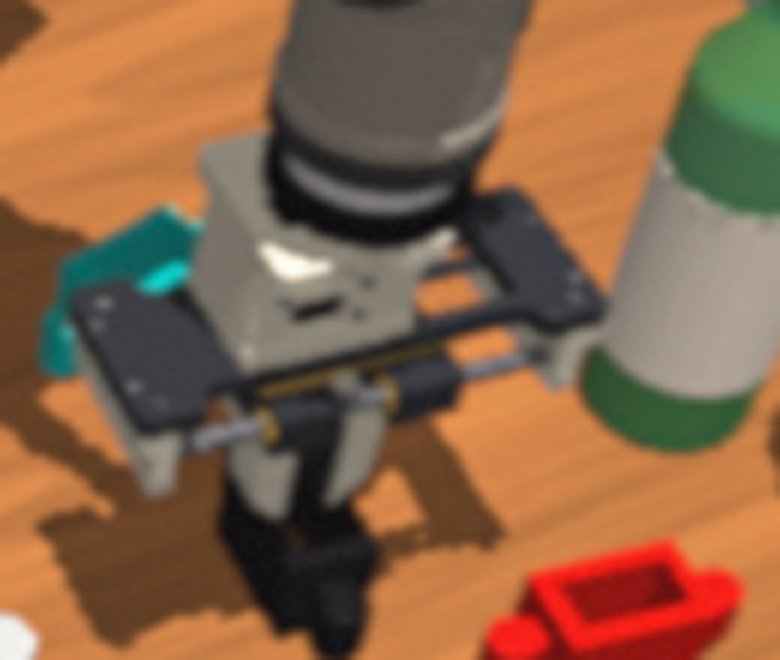

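The fingers have closed past the hub width (16 mm) with no force, so they are not across the hub. The hub (near corner at crop (377,540)) hides the finger tips, so they seem to sit behind or inside it. I'll check the calibration against the finger tips.

```bash
python3 - <<'E'
from h import *
c=get_image('scene');t=get_image('top');st=state();print(st['grip_width'],grip:=st['grip_force'],st['joint_pos'],st['ee_pos'])
f=lambda P:((proj(c,P)-[320,110])*6).round().tolist()
print('s2 tips',f([[.506+.132*d,.3216+.991*d,.0633] for d in(-.046,-.065,.046,.065)]))
print('now',f([[.5067+.132*d,.3207+.991*d,z] for z in(.011,.05) for d in(-.008,-.027,.008,.027)]))
A=cv2.resize(t['img'][150:240,140:240,::-1],None,fx=6,fy=6,interpolation=cv2.INTER_CUBIC);cv2.imwrite('pics/t3.png',A)
E
```

```text
0.004463949670642908 0.0 [ 2.50112043e+01  3.77575310e+01  8.71133889e+01  1.67193072e-03
  5.51240798e+01 -5.73271872e+01] [0.50675609 0.32074009 0.01104623]
s2 tips [[192.0, 494.0], [149.0, 505.0], [400.0, 440.0], [443.0, 429.0]]
now [[259.0, 557.0], [218.0, 568.0], [294.0, 548.0], [335.0, 537.0], [273.0, 495.0], [230.0, 506.0], [309.0, 486.0], [351.0, 475.0]]
```

View pics/t3.png

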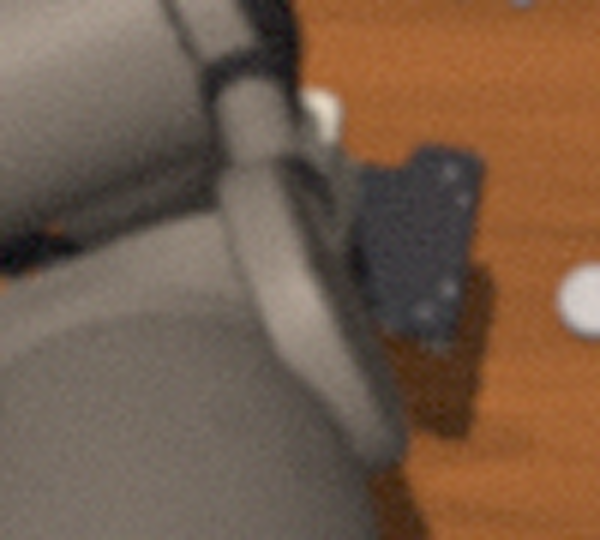

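In the top crop the gripper covers the knob. In the scene view the finger tips project about 35-40 mm higher than the reported TCP, and they closed with no contact above the 45 mm knob. I'll check this against the first image too.

```bash
python3 - <<'E'
from h import *
import pickle
t,s=pickle.load(open('c0.pkl','rb'))
for z in(.188,.226): print(proj(s,[[.168+.32*d,.497+.947*d,z] for d in(-.046,.046)]).round(1).tolist())
c=get_image('scene')
im=[cv2.resize(s['img'][0:60,310:420,::-1],None,fx=5,fy=5,interpolation=cv2.INTER_CUBIC),cv2.resize(c['img'][170:230,330:440,::-1],None,fx=5,fy=5,interpolation=cv2.INTER_CUBIC)]
im[1]=np.clip(im[1].astype(int)*2,0,255).astype('uint8')
cv2.imwrite('pics/c4.png',np.vstack(im))
E
```

```text
[[345.9, 56.5], [378.6, 53.9]]
[[347.5, 43.4], [381.0, 40.8]]
```

View pics/c4.png

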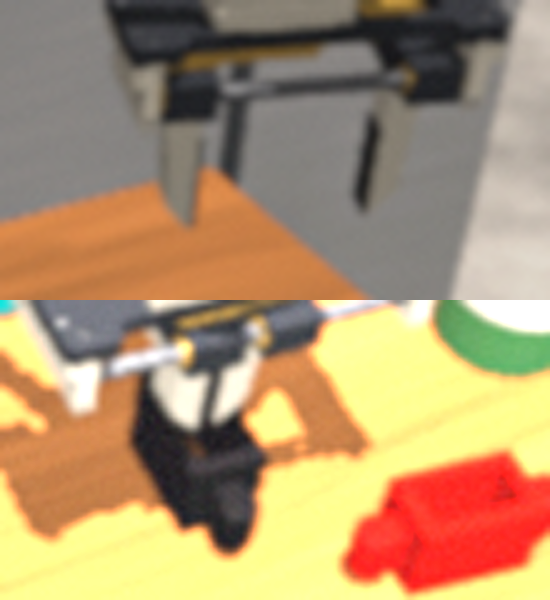

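In the first image the inner finger tips are at (348,45) and (382.5,42). That matches z = 0.226, not the reported 0.188, so the real tips are about 38 mm above the reported TCP. The fingers are now closed just above the knob. I'll open, then descend about 37 mm further in guarded steps.

```bash
python3 -c "from workcell import *;print(grasp_offset)"; python3 -m handwheel '[[1,[0,0,-1],0],[1,[0,0,-1],0],[1,[0,0,-1],0],[1,[0,0,-1],0],[1,[0,0,-1],0]]' && python3 -m handwheel '[[1,[0,0,0],0],[1,[0,0,0],0],[1,[0,0,1.5],0],[1,[0,0,2.5],0],[1,[0,0,2.5],0]]'
```

```text
0.0188
clock: 4.12
ee_pos: [0.5066, 0.3207, 0.0209]
tool_rot: [[-0.991, 0.133, -0.0], [0.133, 0.991, -0.0], [0.0, -0.0, -1.0]]
wrist_force: [0.4, -0.8, -1.0]
grip_width: 0.0476
grip_force: 0.0
clock: 4.75
ee_pos: [0.5057, 0.3203, -0.0056]
tool_rot: [[-0.991, 0.133, -0.003], [0.133, 0.991, -0.001], [0.002, -0.002, -1.0]]
wrist_force: [0.3, -0.9, -0.6]
grip_width: 0.0916
grip_force: 0.0
```

The reported TCP is below the bench with no contact force, so the offset is confirmed. I'll continue down and grip.

```bash
python3 -m handwheel '[[1,[0,0,1.2],0],[1,[0,0,2.2],0],[1,[0,0,2.2],0],[1,[0,0,2.2],0],[0,[0,0,2.2],0]]' && python3 -m handwheel '[[0,[0,0,0],0],[0,[0,0,0],0],[0,[0,0,0],0],[0,[0,0,0],0],[0,[0,0,0],0]]'&& python3 -m handwheel '[[0,[0,0,0],0],[0,[0,0,0],0]]'
```

```text
clock: 5.38
ee_pos: [0.5071, 0.3209, -0.0256]
tool_rot: [[-0.991, 0.133, 0.001], [0.133, 0.991, 0.0], [-0.001, 0.001, -1.0]]
wrist_force: [-0.5, 0.2, 0.1]
grip_width: 0.086
grip_force: 0.0
clock: 6.0
ee_pos: [0.5068, 0.3209, -0.0259]
tool_rot: [[-0.991, 0.133, 0.0], [0.133, 0.991, 0.0], [-0.0, 0.0, -1.0]]
wrist_force: [-0.4, 0.3, 0.2]
grip_width: 0.0395
grip_force: 30.0
clock: 6.25
ee_pos: [0.5068, 0.3209, -0.0259]
tool_rot: [[-0.991, 0.133, 0.0], [0.133, 0.991, 0.0], [-0.0, 0.0, -1.0]]
wrist_force: [-0.9, 0.1, 1.2]
grip_width: 0.0397
grip_force: 30.0
```

Gripped at 39.7 mm, 30 N. Lift and carry.

```bash
python3 -m handwheel '[[0,[0,0,-5],0],[0,[0,0,-10],0],[0,[0,0,-15],0],[0,[0,0,-15],0],[0,[0,0,-15],0]]' && python3 -m handwheel '[[0,[-15.5,-56.6,0],77],[0,[-15.5,-56.6,0],77],[0,[-15.5,-56.6,0],77],[0,[-15.5,-56.6,0],77],[0,[-15.5,-56.6,0],77]]' && python3 -m handwheel '[[0,[0,0,0],0]]'
cat > go.py <<'E'
from h import *
import sys
x,y,z,yaw=map(float,sys.argv[1:])
st=state();R=np.array(st['tool_rot']);d=R.T@(np.array([x,y,z])-st['ee_pos'])*100
w=np.degrees(np.arctan2(R[1,1],R[0,1]))
print('ee',st['ee_pos'].round(4),'yaw',w.round(2),'shift',d.round(2),'roll',round(w-yaw,2),'t',st['clock'],st['grip_force'],st['wrist_force'].round(1))
E
python3 go.py .585 -.261 .124 5
```

```text
clock: 6.88
ee_pos: [0.506, 0.3203, 0.1231]
tool_rot: [[-0.991, 0.133, -0.002], [0.133, 0.991, -0.001], [0.001, -0.001, -1.0]]
wrist_force: [-0.3, 0.2, -2.0]
grip_width: 0.04
grip_force: 30.0
clock: 7.5
ee_pos: [0.547, 0.0092, 0.1218]
tool_rot: [[-0.474, 0.881, -0.004], [0.881, 0.474, 0.001], [0.002, -0.003, -1.0]]
wrist_force: [0.9, 0.7, -1.3]
grip_width: 0.0399
grip_force: 30.0
clock: 7.62
ee_pos: [0.5475, 0.0067, 0.1218]
tool_rot: [[-0.472, 0.881, -0.004], [0.881, 0.472, -0.0], [0.001, -0.004, -1.0]]
wrist_force: [0.4, 0.2, -1.6]
grip_width: 0.0396
grip_force: 30.0
ee [0.5475 0.0067 0.1218] yaw 28.19 shift [-25.37  -9.35  -0.22] roll 23.19 t 7.625 30.000194907188416 [ 0.4  0.2 -1.6]
```

```bash
python3 -m handwheel '[[0,[-25.4,-9.3,0],23],[0,[-25.4,-9.3,0],23],[0,[-25.4,-9.3,0],23],[0,[-25.4,-9.3,0],23],[0,[-25.4,-9.3,0],23]]' && python3 -m handwheel '[[0,[0,0,0],0],[0,[0,0,0],0],[0,[0,0,0],0]]'
python3 go.py .585 -.261 .124 5;  python3 - <<'E'
from h import *
import pickle
c=get_image('scene');t=get_image('top');pickle.dump((t,c),open('c1.pkl','wb'))
f=lambda c,a,b,w,h,k:cv2.resize(c['img'][b:b+h,a:a+w,::-1],None,fx=k,fy=k,interpolation=cv2.INTER_CUBIC)
cv2.imwrite('pics/c5.png',np.hstack([f(c,85,230,100,120,5),f(t,385,135,60,120,5)]))
E
```

```text
clock: 8.25
ee_pos: [0.5876, -0.2586, 0.1216]
tool_rot: [[-0.096, 0.995, -0.003], [0.995, 0.096, 0.001], [0.002, -0.003, -1.0]]
wrist_force: [0.0, 0.6, -2.2]
grip_width: 0.0395
grip_force: 30.0
clock: 8.62
ee_pos: [0.5885, -0.2545, 0.124]
tool_rot: [[-0.1, 0.995, -0.0], [0.995, 0.1, 0.001], [0.001, -0.0, -1.0]]
wrist_force: [-0.5, -0.1, -0.7]
grip_width: 0.04
grip_force: 30.0
ee [ 0.5885 -0.2545  0.124 ] yaw 5.76 shift [-0.61 -0.41 -0.  ] roll 0.76 t 8.625 29.999809563159943 [-0.5 -0.1 -0.7]
```

View pics/c5.png

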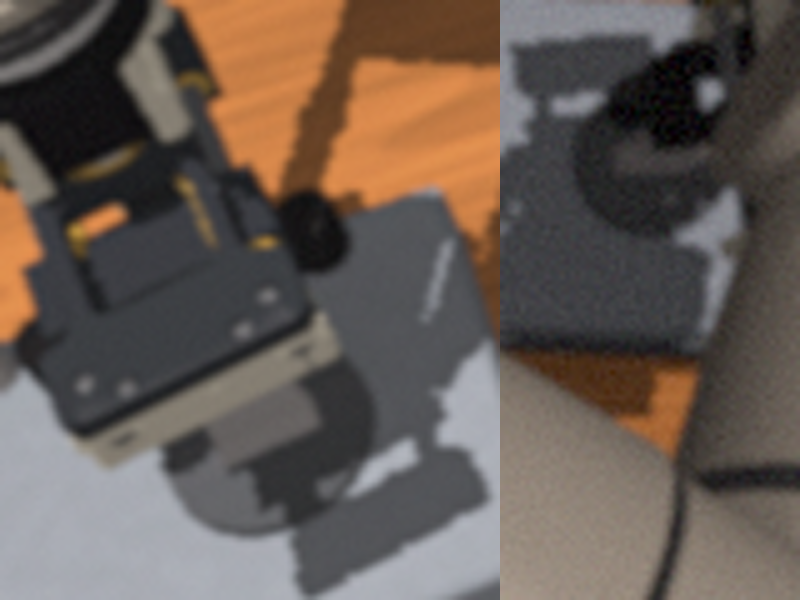

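The scene crop shows the held knob's +y wing at (315,232), radius about 33, and the other wing peeking out at about (20..40,340). Below it the blade's +x face is visible, with foot corners about (232,467) and (325,425). Comparing with predictions.

```bash
python3 - <<'E'
from h import *
import pickle
t,c=pickle.load(open('c1.pkl','rb'))
f=lambda P:((proj(c,P)-[85,230])*5).round().tolist()
a=np.radians(95.8);x=np.array([np.cos(a),np.sin(a)]);p=np.array([.5885,-.2545])
for yw in(-4,0,4):
  a=np.radians(95.8+yw);x=np.array([np.cos(a),np.sin(a)])
  print(yw,'wing centres',f([np.r_[p+s*.045*x,.150+h] for s in(1,-1) for h in(0,.017,.034)]),'ends',f([np.r_[p+s*.056*x,.167] for s in(1,-1)]))
for foot in([.585,-.261],[.588,-.261]):
 for b in(91,95,99):
  a=np.radians(b);x=np.array([np.cos(a),np.sin(a)]);n=np.array([x[1],-x[0]])
  print(foot,b,'foot',f([np.r_[np.array(foot)+s*.019*x+.007*n,.056] for s in(1,-1)]),'top',f([np.r_[np.array(foot)+s*.016*x+.004*n,.09] for s in(1,-1)]))
print('collar',f([[.585+.04*np.cos(q),-.261+.04*np.sin(q),.056] for q in np.radians([0,45,90,270,315])]))
E
```

```text
-4 wing centres [[339.0, 261.0], [327.0, 237.0], [314.0, 213.0], [87.0, 368.0], [70.0, 345.0], [51.0, 322.0]] ends [[357.0, 224.0], [37.0, 359.0]]
0 wing centres [[337.0, 254.0], [324.0, 230.0], [311.0, 206.0], [90.0, 375.0], [72.0, 352.0], [54.0, 329.0]] ends [[354.0, 216.0], [40.0, 368.0]]
4 wing centres [[333.0, 248.0], [321.0, 224.0], [308.0, 199.0], [93.0, 382.0], [75.0, 360.0], [56.0, 336.0]] ends [[349.0, 208.0], [43.0, 377.0]]
[0.585, -0.261] 91 foot [[323.0, 420.0], [227.0, 462.0]] top [[289.0, 379.0], [205.0, 414.0]]
[0.585, -0.261] 95 foot [[323.0, 417.0], [229.0, 464.0]] top [[289.0, 376.0], [207.0, 416.0]]
[0.585, -0.261] 99 foot [[323.0, 414.0], [231.0, 466.0]] top [[289.0, 373.0], [208.0, 418.0]]
[0.588, -0.261] 91 foot [[325.0, 427.0], [228.0, 469.0]] top [[291.0, 385.0], [207.0, 421.0]]
[0.588, -0.261] 95 foot [[325.0, 424.0], [230.0, 471.0]] top [[291.0, 382.0], [208.0, 423.0]]
[0.588, -0.261] 99 foot [[325.0, 420.0], [233.0, 473.0]] top [[291.0, 380.0], [210.0, 425.0]]
collar [[295.0, 515.0], [360.0, 458.0], [371.0, 385.0], [168.0, 469.0], [214.0, 520.0]]
```

Shaft foot in the scene camera is about (0.588,-0.260), yaw about 93°. The knob in the same camera is about 3 mm off in y, so I correct to TCP (0.588,-0.257), tool yaw 3°, and go down.

```bash
python3 go.py .588 -.257 .075 3; python3 -m handwheel '[[0,[-0.3,0,0],2.8],[0,[-0.3,0,2.5],2.8],[0,[-0.3,0,4.9],2.8],[0,[-0.3,0,4.9],2.8],[0,[-0.3,0,4.9],2.8]]' && python3 -m handwheel '[[0,[0,0,1],0],[0,[0,0,1.7],0],[0,[0,0,1.7],0]]'; python3 go.py .588 -.257 .030 3
```

```text
ee [ 0.5886 -0.2551  0.1243] yaw 5.72 shift [-0.18 -0.08  4.93] roll 2.72 t 8.725 29.999700486660004 [-0.6 -1.  -1.2]
clock: 9.35
ee_pos: [0.5893, -0.2595, 0.0761]
tool_rot: [[-0.05, 0.999, 0.001], [0.999, 0.05, -0.001], [-0.001, 0.001, -1.0]]
wrist_force: [0.2, 0.1, -1.8]
grip_width: 0.0401
grip_force: 30.0
clock: 9.72
ee_pos: [0.5882, -0.2592, 0.0572]
tool_rot: [[-0.049, 0.999, -0.001], [0.999, 0.049, 0.001], [0.001, -0.001, -1.0]]
wrist_force: [0.2, 0.6, -1.9]
grip_width: 0.0401
grip_force: 30.0
ee [ 0.5882 -0.2592  0.0572] yaw 2.82 shift [ 0.22 -0.    2.72] roll -0.18 t 9.725 29.999763071537018 [ 0.2  0.6 -1.9]
```

```bash
python3 -m handwheel '[[0,[0.15,0,0.8],0],[0,[0.15,0,1.6],0],[0,[0.15,0,1.9],0],[0,[0.15,0,1.9],0]]' ; python3 go.py .588 -.257 .030 3
```

```text
clock: 10.22
ee_pos: [0.5884, -0.2579, 0.0386]
tool_rot: [[-0.049, 0.999, -0.001], [0.999, 0.049, 0.0], [0.0, -0.0, -1.0]]
wrist_force: [0.3, -0.1, -0.8]
grip_width: 0.0399
grip_force: 30.0
ee [ 0.5884 -0.2579  0.0386] yaw 2.82 shift [ 0.09 -0.04  0.86] roll -0.18 t 10.225 29.99982386827469 [ 0.3 -0.1 -0.8]
```

```bash
python3 -m handwheel '[[0,[0,0,0.4],0],[0,[0,0,0.7],0],[0,[0,0,0.8],0],[0,[0,0,0.8],0]]' && python3 -m handwheel '[[0,[0,0,0.1],0],[0,[0,0,0.2],0],[0,[0,0,0.2],0]]'; python3 go.py .588 -.257 .030 3
```

```text
clock: 10.72
ee_pos: [0.5886, -0.258, 0.0309]
tool_rot: [[-0.049, 0.999, -0.0], [0.999, 0.049, 0.0], [0.0, -0.0, -1.0]]
wrist_force: [0.1, -0.7, -1.8]
grip_width: 0.0398
grip_force: 30.0
clock: 11.1
ee_pos: [0.5887, -0.2581, 0.0301]
tool_rot: [[-0.049, 0.999, 0.001], [0.999, 0.049, -0.0], [-0.0, 0.001, -1.0]]
wrist_force: [-1.6, 0.9, 4.9]
grip_width: 0.0398
grip_force: 30.0
ee [ 0.5887 -0.2581  0.0301] yaw 2.82 shift [ 0.11 -0.07  0.  ] roll -0.18 t 11.1 30.000775158405304 [-1.6  0.9  4.9]
```

Contact came at exactly the expected home height. One small push to confirm.

```bash
python3 -m handwheel '[[0,[0,0,0.1],0],[0,[0,0,0.2],0],[0,[0,0,0.2],0]]'; python3 - <<'E'
from h import *
c=get_image('scene');save(c,'s6.png',(75,230,120,120),5)
E
```

```text
clock: 11.48
ee_pos: [0.5888, -0.2581, 0.03]
tool_rot: [[-0.049, 0.999, 0.001], [0.999, 0.049, -0.001], [-0.001, 0.001, -1.0]]
wrist_force: [-6.1, 2.8, 16.5]
grip_width: 0.0398
grip_force: 30.0
```

View pics/s6.png

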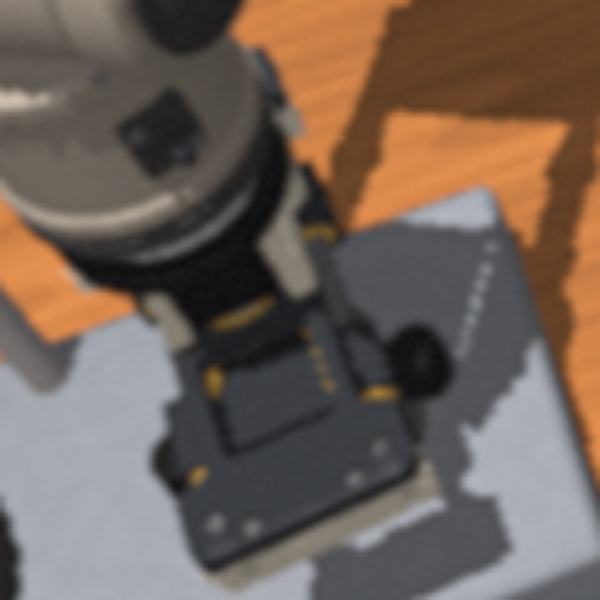

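The knob is down on the collar with both wings visible at (415,360) and (165,465). Force rises stiffly with no further travel, so it is home. Ease off, open and retreat.

```bash
python3 -m handwheel '[[0,[0,0,-0.3],0],[1,[0,0,-0.3],0],[1,[0,0,-0.3],0],[1,[0,0,-0.3],0],[1,[0,0,-0.3],0]]' && python3 -m handwheel '[[1,[0,0,0],0],[1,[0,0,0],0],[1,[0,0,-2],0],[1,[0,0,-7],0],[1,[0,0,-13],0]]' && python3 -m handwheel '[[1,[-4,-24,-8],0],[1,[-4,-24,-8],0],[1,[-4,-24,-8],0],[1,[-4,-24,-8],0],[1,[-4,-24,-8],0]]' && python3 -m handwheel '[[1,[0,0,0],0],[1,[0,0,0],0]]'; python3 - <<'E'
from h import *
f=lambda c,a,b,w,h,k:cv2.resize(c['img'][b:b+h,a:a+w,::-1],None,fx=k,fy=k,interpolation=cv2.INTER_CUBIC)
c=get_image('scene');t=get_image('top')
cv2.imwrite('pics/c7.png',np.hstack([f(c,95,270,80,80,5),f(t,375,127,80,80,5)]))
E
```

```text
clock: 12.15
ee_pos: [0.5885, -0.2579, 0.0297]
tool_rot: [[-0.049, 0.999, -0.0], [0.999, 0.049, 0.0], [0.0, -0.0, -1.0]]
wrist_force: [0.6, 0.3, -0.2]
grip_width: 0.0752
grip_force: 0.0
clock: 12.78
ee_pos: [0.5879, -0.2576, 0.1603]
tool_rot: [[-0.049, 0.999, -0.002], [0.999, 0.049, 0.001], [0.002, -0.002, -1.0]]
wrist_force: [1.5, -1.1, -1.1]
grip_width: 0.0916
grip_force: 0.0
clock: 13.4
ee_pos: [0.3486, -0.3108, 0.2419]
tool_rot: [[-0.046, 0.999, 0.002], [0.999, 0.046, -0.003], [-0.003, 0.002, -1.0]]
wrist_force: [1.1, -0.2, 0.4]
grip_width: 0.0917
grip_force: 0.0
clock: 13.65
ee_pos: [0.3517, -0.3093, 0.2393]
tool_rot: [[-0.05, 0.999, -0.0], [0.999, 0.05, 0.001], [0.001, -0.0, -1.0]]
wrist_force: [0.4, 0.4, -0.7]
grip_width: 0.0917
grip_force: 0.0
```

View pics/c7.png

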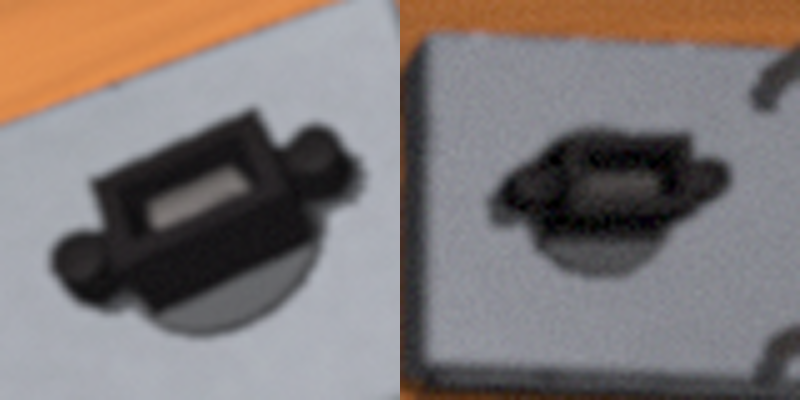

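The knob sits flat on the collar with the blade showing in its slot (scene crop about (200,198)), aligned and upright, and the arm is clear.

```bash
python3 -c "from workcell import *;print(finish_job())"
```

```text
the job is handed in; nothing more can be done
None
```

The black two-winged knob is seated on the drive shaft down to the collar and was released only once home, the star knob was not touched, and the job was handed in at about 14 s; no verdict came back.

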